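# Reverse the ratchet wrench and loosen the middle coat-hook bolt

## Robot

A 6-joint arm with a two-finger parallel gripper is mounted at the origin on the work surface. World frame = base frame: x ahead of the robot, y to its left, z up, the work surface at z = 0. Lengths are in m, angles in rad, forces in N, time in s.
With the tool pointing down it reaches from about 0.375 to 0.925 m from the base axis. Payload 5.7 kg.
Tool frame: the origin (TCP) lies at the centre of the arm's flange, where the gripper is bolted on; the fingertips stand 173 mm ahead of it and the grasp point (between the pads) lies 155 mm ahead of it; x points along the fingers, y is the direction in which the jaws open and shut, and the axes are right-handed (so a half turn about x gives the same grasp; the last joint's range is limited). The gripper opens to 85 mm and grips with 20 to 120 N. Pads are 22 mm wide; open, the fingers measure 114 mm over their backs; the gripper's body (76 mm by 85 mm) begins 54 mm behind the grasp point. The pads swing forward as they close: fully open they stand 13 mm farther back than shut.
Start: joints at [-1.302, 0.359, 1.51, -0, 1.272, -0.115], TCP at [0.225, -0.556, 0.405] pointing down, gripper open.
Joint ranges: [-2.97, 2.97], [-1.01, 2.36], [0.21, 2.38], [-0.96, 4.11], [0.2, 2.71], [-2.98, 2.98]. Speed limits (rad/s): [2.39, 2.39, 3.14, 3.14, 3.14, 3.14].

## Interface

Orientations are given as a unit quaternion [x, y, z, w].
In Python, from bench import env gives the robot as it stands.
- The arm moves only by the tool send_rows, never from a script. Its argument "targets" is a list of rows, each a list of 7 numbers: the opening in per cent of the stroke, from 0 (shut) to 100 (fully open), then the shift along the tool's x, y, z in cm, then the turn, a rotation vector about the tool's x, y, z in rad. In form: [[claw, dx, dy, dz, ax, ay, az], ...]. A call has 1 to 20 rows; each row is the pose to reach, as a shift and turn from the pose commanded when the call began, along the tool's axes at that moment; what a row does not reach only later rows make up. A row lasts 1/10 s, in which the tool goes at most 50 mm and 8.59 degrees, less where a joint would pass 70% of its speed; a pose out of reach is approached as far as the arm can. A call with a gripper value outside its range is refused whole. The fingers move at their own pace and stop on an object; "grip_force" is the grip in N (left out, the last holds). Time passes only in rows, so rows that repeat a pose let the fingers close. It gives the time, the measured TCP pose, the force and the opening at its end, in the units of the state.
- env.get_obs(): the state, without advancing time (a new reading comes with each control period).
- env.capture(name): name is "side" or "top"; returns a dict with "color" (384x512x3 uint8, red, green, blue), "intrinsics" (3x3 intrinsics, pixels), "dist" ([k1, k2, p1, p2, k3] as OpenCV has them; the pictures are not rectified), "rvec" (rotation vector, rad) and "tvec" (3), from world to camera coordinates, as OpenCV has them. Camera axes: x right, y down, z forward; pixel columns grow to the right and rows downward; lengths in m; the calibration is good to about 2 mm. A picture is of the moment at which its call begins. There is no depth.
- env.close_job(): hands the job in, once; it reports no verdict.
Trained networks look in a picture, given as the dict that the camera call returned (one of the last four; its "shot" number tells which), for a name from the list of things; names that differ only in an ending like _2 or _b are one class to them, and where a whole thing is asked for, a point or a joint stands for the part that bears it (a point fixed in the world has none). Each returns a list of dicts, best first, with "confidence" (0 to 1); they miss things now and then, are a little off and sometimes report something else, mostly with a low value. They report only what shows in the picture. A call takes as long as a camera call.
- env.recognise(picture, name): "point" ([column, row] in pixels, amid what is visible of it).
- env.silhouettes(picture, name): "region" (384x512 bool, what is visible of it) and "point" ([column, row] in pixels, amid what is visible of it).
- env.tip_of(picture, name): "point" ([column, row] in pixels: a listed point, or the origin of a listed thing).
The state is a dict: "time": time; "q": joint angles; "joint_velocities": joint speeds; "joint_efforts": joint torques, N m; "tool_pos": TCP position; "eef_rot": TCP orientation; "wrist_force": force on the tool from outside, world axes, zero at the start; "ft_torque": the same for the moment, N m; "grip_width": finger opening in m.
Only numpy, scipy, OpenCV 4.12 (cv2) and the standard library are available. Lean on these libraries where they do the work, as an engineer would, in place of code of your own. Each camera call takes 0.05 s, during which the arm holds its last target. There are 200 camera calls.

## Task

The ratchet wrench sitting on the middle bolt of the coat-hook board is still set to tighten. Flip the small direction lever on its head to the other side, check the setting by swinging the handle about 40 degrees clockwise (seen from above) so that it free-wheels and leaves the bolt where it is, then swing the handle back anticlockwise until the bolt itself has turned loose by at least 30 degrees, and let go. Do not tighten the bolt any further at any time.

Things in the scene. Friction and masses are not known exactly. Their poses are not given: they have to be found in the camera images.
- wrench_axis (a point): Centre of the top face of the wrench's round steel head (52 mm across, top 52 mm above the bench), on the upright bolt axis it turns about; it stays on the bolt. Turns with the wrench: z up, -x along the handle, which starts pointing roughly at the robot. The bolt's slotted hex shows here. The fixed board is 120 x 380 x 20 mm; its hooks, 70 mm high, lie on the side away from the handle.
- handle_grip (a point): Point in mid-thickness of the wrench's black grip, 120 mm from the bolt axis, 39 mm above the bench. Grip 22 mm wide, 18 mm high, level, 84 to 176 mm from the axis, with free bench below; a 14 mm wide steel neck joins it to the head. Free-wheeling takes under 2 N here, with clicks; driving the bolt about 4 N.
- lever (a joint): Steel paddle on the head, 15 mm from the bolt axis on the handle side: 18 mm along the handle, 12 mm thick, 16 to 38 mm from its pivot, which lies 6 mm below the head's top and along the handle. rad, 0 upright; + leans to wrench_axis -y (drives anticlockwise, loosens), - to +y (drives clockwise). Light (under 3 N), top-heavy: past upright it falls over and rests at 0.25 to 0.52. Starts -.
- bolt (a joint): Turn of the bolt in rad, 0 at the start, positive anticlockwise seen from above (loosening). Stiff: it moves only when the wrench drives it. The ratchet has a tooth every 20 degrees, so the handle may swing up to 20 degrees in the driving direction before the bolt follows.

How it is judged:
By the outcome, as a careful person would: the job done as asked, in the order asked, and still so for the second after the job is handed in, with the robot touching nothing.
It also fails if it takes over 54 s, if anything falls off the work surface, if the arm or the gripper's body presses on something with over 40 N, if the wrist force passes 120 N, or if a joint passes its speed limit or range.

## Working session

There is one attempt and no reset: what is moved stays moved. The work goes in short steps, Python scripts to look and compute and a tool call to move; the robot and the scene stay as the last step left them, time stands still between calls to the robot, and variables do not carry over. Pictures are saved under pics/ and viewed, about 8 in all and at most 12, crops included, and the job is handed in when it is done.

Besides the shell and the picture viewer there is one more tool, called as name(argument=value, ...), one argument or row to a line, values as JSON. send_rows: Moves the arm, as the interface text tells. Its arguments: {"type":"object","properties":{"targets":{"type":"array","items":{"type":"array","items":{"type":"number"}}},"grip_force":{"type":"number"}},"required":["targets"]}

```bash
mkdir -p pics; ls
cat > h.py <<'E'
import numpy as np,cv2
from scipy.spatial.transform import Rotation as R
from bench import env
def ray(c,p):
    u=cv2.undistortPoints(np.array([[p]],float),c["intrinsics"],np.array(c["dist"],float))[0,0]
    M=cv2.Rodrigues(np.array(c["rvec"],float))[0]; t=np.array(c["tvec"],float).ravel()
    return -M.T@t, M.T@np.array([u[0],u[1],1])
def atz(c,p,z):
    o,d=ray(c,p); return o+d*(z-o[2])/d[2]
def tri(c1,p1,c2,p2):
    o,d=ray(c1,p1);q,e=ray(c2,p2)
    s=np.linalg.lstsq(np.c_[d,-e],q-o,rcond=None)[0]
    a,b=o+d*s[0],q+e*s[1]; return (a+b)/2,np.linalg.norm(a-b)
def proj(c,P):
    return cv2.projectPoints(np.array(P,float).reshape(-1,1,3),np.array(c["rvec"],float),np.array(c["tvec"],float),c["intrinsics"],np.array(c["dist"],float))[0].reshape(-1,2)
def save(c,n,box=None,k=1):
    im=c["color"][:,:,::-1]
    if box: im=im[box[1]:box[3],box[0]:box[2]]
    cv2.imwrite("pics/"+n,cv2.resize(im,None,fx=k,fy=k,interpolation=cv2.INTER_CUBIC))
np.set_printoptions(precision=4,suppress=True)
E
python3 - <<'E'
from h import *
s=env.capture("side");t=env.capture("top")
both=np.hstack([s["color"],t["color"]])[:,:,::-1]
cv2.imwrite("pics/a.png",cv2.resize(np.vstack([s["color"],t["color"]])[:,:,::-1],None,fx=.78,fy=.78))
for n in("wrench_axis","handle_grip","lever","bolt"):
    for f in (env.tip_of,env.recognise):
        for nm,c in(("side",s),("top",t)):
            try: print(n,f.__name__,nm,[(np.round(r["point"],1),round(r["confidence"],2)) for r in f(c,n)[:2]])
            except Exception as e: print(n,nm,e)
    
for n,z in(("wrench_axis",.052),("handle_grip",.039)):
    try:
        a=env.tip_of(s,n)[0]["point"];b=env.tip_of(t,n)[0]["point"]
        print(n,tri(s,a,t,b),atz(s,a,z),atz(t,b,z))
    except Exception as e: print(e)
print(env.get_obs())
print(ray(s,[256,192]),ray(t,[256,192]))
E
```

```text
pics
wrench_axis call side [(array([265.8, 193.1]), 0.95)]
wrench_axis call top [(array([234.9, 155.3]), 0.84)]
wrench_axis call side [(array([231.7, 213.6]), 0.68)]
wrench_axis call top [(array([242.9, 197.2]), 0.84)]
handle_grip call side [(array([197.1, 223.7]), 0.85)]
handle_grip call top [(array([248.9, 235.6]), 0.57)]
handle_grip call side [(array([231.3, 214.2]), 0.66)]
handle_grip call top [(array([241.6, 198.1]), 0.92)]
lever side it knows: handle_grip, wrench_axis
lever top it knows: handle_grip, wrench_axis
lever call side [(array([254.2, 185.9]), 0.49)]
lever call top []
bolt side it knows: handle_grip, wrench_axis
bolt top it knows: handle_grip, wrench_axis
bolt call side [(array([268. , 192.3]), 0.58)]
bolt call top [(array([234.8, 151.8]), 0.58)]
wrench_axis (array([0.6129, 0.0557, 0.049 ]), np.float64(0.0038982678948714794)) [0.6135 0.0528 0.052 ] [0.61   0.0559 0.052 ]
handle_grip (array([0.4918, 0.0314, 0.0458]), np.float64(0.00037185026156107587)) [0.4935 0.0382 0.039 ] [0.4924 0.0315 0.039 ]
{'time': 0.9, 'q': array([-1.3021,  0.3588,  1.5104, -0.    ,  1.2725, -0.1151]), 'joint_velocities': array([0.0008, 0.0001, 0.0001, 0.0003, 0.    , 0.001 ]), 'joint_efforts': array([  0.0005, -52.7574, -27.9062,  -0.0001,   0.0015,  -0.    ]), 'tool_pos': array([ 0.2246, -0.5563,  0.4047]), 'eef_rot': array([-0.6941, -0.1349,  0.6941, -0.1348]), 'wrist_force': array([-0.5379, -0.6475, -0.1443]), 'ft_torque': array([-0.0139, -0.0029,  0.0366]), 'grip_width': 0.08531608696730666}
(array([ 0.3967, -0.417 ,  0.4938]), array([ 0.298 ,  0.7012, -0.6481])) (array([0.4146, 0.0232, 0.7005]), array([ 0.2117, -0.0004, -0.9774]))
```

View pics/a.png

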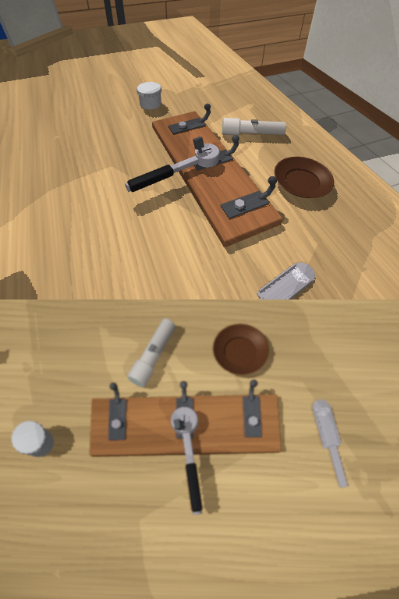

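Run:
```python
from h import *
s=env.capture("side");t=env.capture("top")
a=s["color"][150:260,160:300];b=t["color"][120:270,190:300]
f=lambda x:cv2.resize(x,None,fx=550/x.shape[0]*.62,fy=550/x.shape[0]*.62,interpolation=cv2.INTER_CUBIC)
a=cv2.resize(a,(500,393),interpolation=cv2.INTER_CUBIC);b=cv2.resize(b,(288,393),interpolation=cv2.INTER_CUBIC)
cv2.imwrite("pics/b.png",np.hstack([a,b])[:,:,::-1])
o=env.get_obs();Rm=R.from_quat(o["eef_rot"]).as_matrix();print(Rm)
r=env.silhouettes(s,"lever");print([(x["region"].sum(),x["point"],x["confidence"]) for x in r])
```

```text
[[-0.      0.3744 -0.9273]
 [ 0.0001 -0.9273 -0.3744]
 [-1.     -0.0001 -0.    ]]
[(np.int64(206), [253.2, 184.1], 0.51), (np.int64(2323), [231.3, 212.8], 0.45)]
```

View pics/b.png

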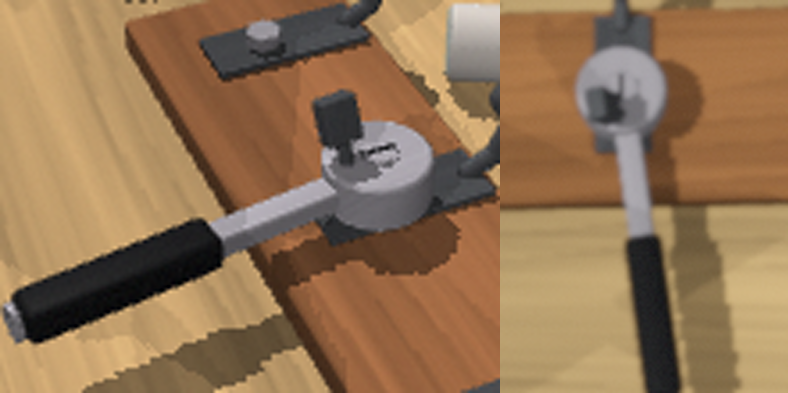

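The top view (crop 600,105) shows the dark paddle leaning to wrench +y (left), so the lever is still set to tighten. The head centre is at about (236,155). Next I'll refine the handle angle and plan the push.

Run:
```python
from h import *
t=env.capture("top");s=env.capture("side")
hs=cv2.cvtColor(t["color"],cv2.COLOR_RGB2GRAY)
m=(hs<60); m[:, :215]=0; m[:,290:]=0; m[:185]=0; m[290:]=0
ys,xs=np.nonzero(m);P=np.array([atz(t,(x,y),.046)[:2] for x,y in zip(xs,ys)])
c=P.mean(0);u,S,v=np.linalg.svd(P-c);print(len(P),c,v[0],np.degrees(np.arctan(v[0][1]/v[0][0])),(P-c)@v[0]@np.zeros(1) if 0 else np.ptp((P-c)@v[0]))
# head circle, gray
g=cv2.medianBlur(hs,3)[125:185,205:265]
print("axis tip",atz(t,[235.5,155.2],.052))
ax=np.array([.6115,.0550]);d=c-ax;print("mean handle r",np.linalg.norm(d),np.degrees(np.arctan2(-d[1],-d[0])))
print("board corners",[atz(t,np.array(p),.02) for p in((92/.78,(455-300)/.78),(280/.78,(452-300)/.78))])
for r in (env.silhouettes(s,"lever")[:1]): 
    ys,xs=np.nonzero(r["region"]); print(xs.min(),xs.max(),ys.min(),ys.max())
psi=np.radians(11)
for L in(-.25,-.52,.25,.52):
  p=ax+R.from_euler('z',psi).as_matrix()[:2,:2]@np.array([-.015,-.027*np.sin(L)]);print(L,proj(s,[*p,.046+.027*np.cos(L)]),proj(t,[*p,.046+.027*np.cos(L)]))
```

```text
768 [0.4859 0.032 ] [-0.9908 -0.1357] 7.796979780781172 0.11152399458217255
axis tip [0.6102 0.055  0.052 ]
mean handle r 0.12770888300963126 10.374175443628816
board corners [array([0.5452, 0.2342, 0.02  ]), array([ 0.5622, -0.135 ,  0.02  ])]
248 260 176 195
-0.25 [[254.2482 183.8127]] [[232.0374 160.849 ]]
-0.52 [[251.9256 182.8725]] [[227.5102 162.1045]]
0.25 [[258.9099 188.4017]] [[241.2145 159.3999]]
0.52 [[261.264  192.1007]] [[245.8663 159.2053]]
```

send_rows(
  targets=[
    [0,9,-47.4,-58.3,0.218,0,0],
    [0,9,-47.4,-58.3,0.218,0,0],
    [0,9,-47.4,-58.3,0.218,0,0],
    [0,9,-47.4,-58.3,0.218,0,0],
    [0,9,-47.4,-58.3,0.218,0,0],
    [0,9,-47.4,-58.3,0.218,0,0],
    [0,9,-47.4,-58.3,0.218,0,0],
    [0,9,-47.4,-58.3,0.218,0,0],
    [0,9,-47.4,-58.3,0.218,0,0],
    [0,9,-47.4,-58.3,0.218,0,0],
    [0,9,-47.4,-58.3,0.218,0,0],
    [0,9,-47.4,-58.3,0.218,0,0],
    [0,9,-47.4,-58.3,0.218,0,0],
    [0,9,-47.4,-58.3,0.218,0,0],
    [0,9,-47.4,-58.3,0.218,0,0],
    [0,9,-47.4,-58.3,0.218,0,0],
    [0,9,-47.4,-58.3,0.218,0,0],
    [0,9,-47.4,-58.3,0.218,0,0],
  ],
)

```text
time: 3.0
tool_pos: [0.5872, 0.1008, 0.3146]
eef_rot: [-0.704, -0.058, 0.705, -0.059]
wrist_force: [0.4, 0.1, 1.0]
grip_width: -0.0002
```

send_rows(
  targets=[
    [0,4,0,0,0,0,0],
    [0,7.5,0,0,0,0,0],
    [0,7.5,0,0,0,0,0],
  ],
)

```text
time: 3.3
tool_pos: [0.5847, 0.0995, 0.2361]
eef_rot: [-0.702, -0.058, 0.708, -0.058]
wrist_force: [-0.9, -1.0, -0.1]
grip_width: -0.0003
```

Run:
```python
from h import *
s=env.capture("side");t=env.capture("top");o=env.get_obs();print(o["tool_pos"],o["wrist_force"])
a=cv2.resize(s["color"][110:250,180:340],(448,392),interpolation=cv2.INTER_CUBIC);b=cv2.resize(t["color"][90:230,170:290],(336,392),interpolation=cv2.INTER_CUBIC)
cv2.imwrite("pics/c.png",np.hstack([a,b])[:,:,::-1])
p=o["tool_pos"]-[0,0,.173];print(proj(s,p),proj(t,p))
```

```text
[0.5872 0.1002 0.24  ] [-0.2645 -0.2035  0.0112]
[[240.1794 172.5457]] [[203.3325 166.5381]]
```

View pics/c.png

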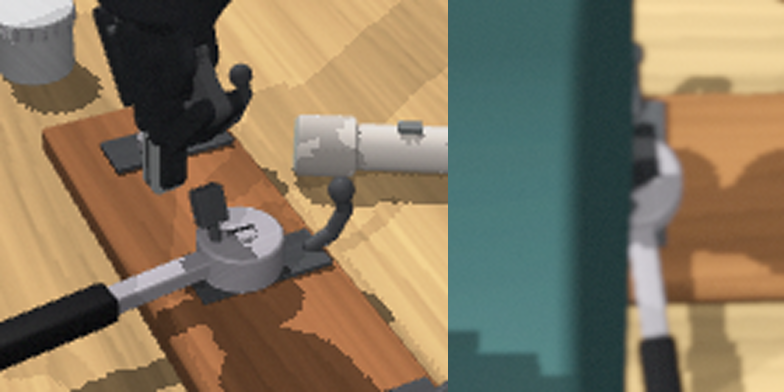

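The fingertips (crop 165,185) are on the +y side, level with the paddle (crop 210,207) and clear of everything. Now I'll push gently toward wrench -y.

send_rows(
  targets=[
    [0,0,1,0,0,0,0],
    [0,0,1.5,0,0,0,0],
    [0,0,2.0,0,0,0,0],
    [0,0,2.4,0,0,0,0],
    [0,0,2.8,0,0,0,0],
    [0,0,3.1,0,0,0,0],
    [0,0,3.4,0,0,0,0],
    [0,0,3.6,0,0,0,0],
    [0,0,3.6,0,0,0,0],
  ],
)

```text
time: 4.3
tool_pos: [0.5937, 0.0658, 0.2396]
eef_rot: [-0.705, -0.059, 0.705, -0.058]
wrist_force: [0.3, 0.7, -0.6]
grip_width: -0.0003
```

Run:
```python
from h import *
s=env.capture("side");o=env.get_obs();print(o["tool_pos"],o["wrist_force"])
save(s,"d.png",(200,130,320,230),5)
print([(r["point"],r["confidence"]) for r in env.silhouettes(s,"lever")],[(r["point"],r["confidence"]) for r in env.tip_of(s,"handle_grip")])
```

```text
[0.5937 0.0659 0.2396] [0.2951 0.6298 0.1444]
[([259.8, 188.6], 0.52)] [([197.6, 227.9], 0.56)]
```

View pics/d.png

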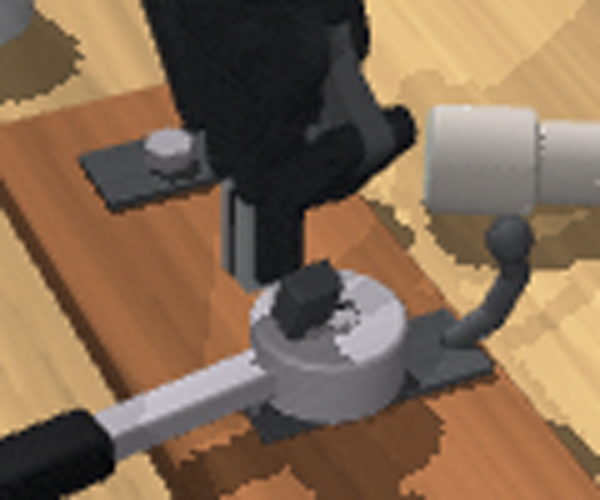

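The paddle has fallen over towards the camera (wrench -y), at crop (308,300). I'll retract, rise and move over the grip.

send_rows(
  targets=[
    [0,0,-2,0,0,0,0],
    [0,0,-3,0,0,0,0],
    [0,-4,-3,0,0,0,0],
    [0,-7,-3,0,0,0,0],
    [60,-7,0,5,0,0,0],
    [60,-7,1.4,10,0,0,0],
    [60,-7,1.4,11,0,0,0],
    [60,-7,1.4,11,0,0,0],
    [60,-7,1.4,11,0,0,0],
  ],
)

```text
time: 5.35
tool_pos: [0.488, 0.0341, 0.3102]
eef_rot: [0.705, 0.058, -0.704, 0.058]
wrist_force: [-0.3, -0.2, -0.1]
grip_width: 0.0508
```

Run:
```python
from h import *
s=env.capture("side");t=env.capture("top");o=env.get_obs();print(o["tool_pos"],o["wrist_force"],o["grip_width"])
a=cv2.resize(s["color"][110:270,160:320],(400,400),interpolation=cv2.INTER_CUBIC);b=cv2.resize(t["color"][120:280,170:310],(350,400),interpolation=cv2.INTER_CUBIC)
cv2.imwrite("pics/e.png",np.hstack([a,b])[:,:,::-1])
p=o["tool_pos"]-[0,0,.155];print(proj(s,p),proj(t,p))
for n in("handle_grip","wrench_axis"):print(n,[(r["point"],r["confidence"]) for r in env.tip_of(s,n)],[(r["point"],r["confidence"]) for r in env.tip_of(t,n)])
print(proj(s,[.4872,.0339,.039]),proj(t,[.4872,.0339,.039]))
```

```text
[0.489  0.0343 0.3101] [-0.605   0.1194 -0.901 ] 0.051351424285936816
[[188.4172 164.7855]] [[245.6147 227.0583]]
handle_grip [([198.8, 227.9], 0.59)] []
wrench_axis [([265.2, 190.4], 0.95)] []
[[193.9074 226.6359]] [[247.1407 239.1308]]
```

View pics/e.png

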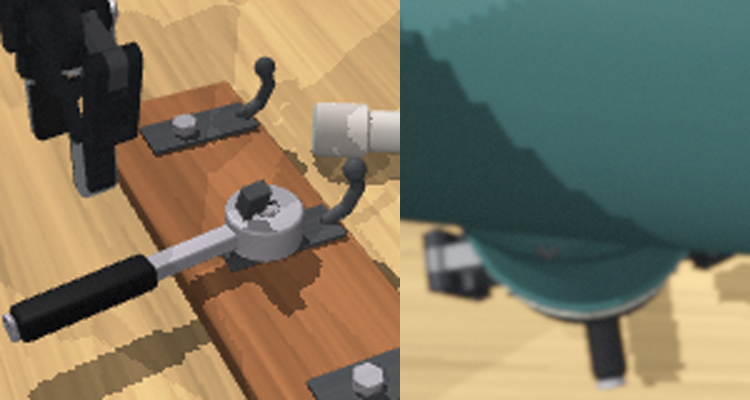

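The lever rests on the -y side and the handle end has not moved. The open jaws straddle the grip, so I'll go down and close loosely.

send_rows(
  targets=[
    [60,4,0,0,0,0,0],
    [60,8,0,0,0,0,0],
    [60,10,0,0,0,0,0],
    [60,11.9,0,0,0,0,0],
    [60,11.9,0,0,0,0,0],
  ],
)

```text
time: 6.15
tool_pos: [0.4868, 0.0342, 0.1885]
eef_rot: [-0.703, -0.059, 0.706, -0.058]
wrist_force: [-0.7, -0.2, 0.2]
grip_width: 0.0512
```

Run:
```python
from h import *
s=env.capture("side");t=env.capture("top");o=env.get_obs();print(o["tool_pos"],o["wrist_force"],o["grip_width"])
a=cv2.resize(s["color"][110:270,140:320],(450,400),interpolation=cv2.INTER_CUBIC);b=cv2.resize(t["color"][140:300,190:320],(325,400),interpolation=cv2.INTER_CUBIC)
cv2.imwrite("pics/f.png",np.hstack([a,b])[:,:,::-1])
e=tri(s,(164.5,240),t,(254,272.8));print(e,np.degrees(np.arctan2(.0545-e[0][1],.6105-e[0][0])))
```

```text
[0.4878 0.0342 0.1906] [-0.0656 -0.0769  0.2202] 0.05132668083877984
(array([0.4393, 0.0225, 0.0394]), np.float64(0.0004637994116283337)) 10.592836692363754
```

View pics/f.png

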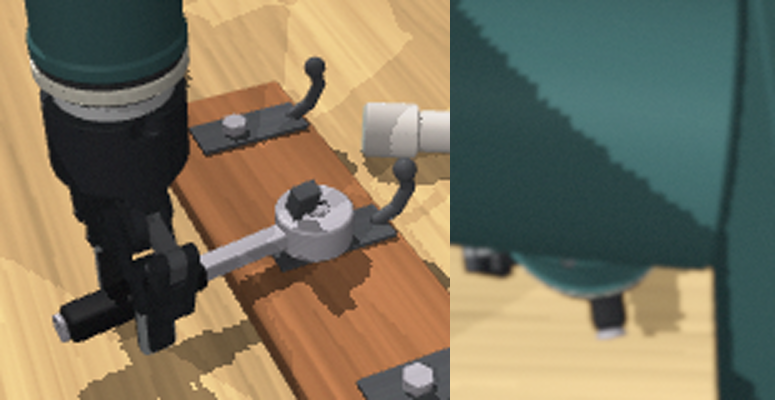

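The handle end triangulates to z 39 mm and r 174 mm, as expected, with the handle at 10.6°. I'll close to a loose straddle, then swing clockwise 42° (about 1° of that is slack).

send_rows(
  targets=[
    [34,0,0,0,0,0,0],
    [34,0,0,0,0,0,0],
    [34,0,0,0,0,0,0],
    [34,0,-0.65,-0.02,0.052,0,0],
    [34,0,-1.3,-0.07,0.105,0,0],
    [34,0,-1.94,-0.15,0.157,0,0],
    [34,0,-2.58,-0.27,0.209,0,0],
    [34,0,-3.22,-0.42,0.262,0,0],
    [34,0,-3.84,-0.61,0.314,0,0],
    [34,0,-4.45,-0.83,0.367,0,0],
    [34,0,-5.06,-1.08,0.419,0,0],
    [34,0,-5.64,-1.36,0.471,0,0],
    [34,0,-6.22,-1.67,0.524,0,0],
    [34,0,-6.77,-2.0,0.576,0,0],
    [34,0,-7.31,-2.37,0.628,0,0],
    [34,0,-7.82,-2.77,0.681,0,0],
    [34,0,-8.32,-3.19,0.733,0,0],
    [34,0,-8.32,-3.19,0.733,0,0],
    [34,0,-8.32,-3.19,0.733,0,0],
  ],
)

```text
time: 8.15
tool_pos: [0.5052, 0.1213, 0.1911]
eef_rot: [0.679, -0.197, -0.679, -0.197]
wrist_force: [0.3, 0.3, 0.0]
grip_width: 0.0287
```

Run:
```python
from h import *
s=env.capture("side");t=env.capture("top");o=env.get_obs();print(o["tool_pos"],o["wrist_force"],o["grip_width"],o["q"])
p=o["tool_pos"];print(np.degrees(np.arctan2(.0545-p[1],.6105-p[0])),np.hypot(.0545-p[1],.6105-p[0]))
a=cv2.resize(s["color"][110:270,140:320],(450,400),interpolation=cv2.INTER_CUBIC);b=cv2.resize(t["color"][120:280,170:310],(350,400),interpolation=cv2.INTER_CUBIC)
cv2.imwrite("pics/g.png",np.hstack([a,b])[:,:,::-1])
```

```text
[0.5051 0.1212 0.1909] [-0.344  -0.1464 -0.3125] 0.029155253300757286 [0.1024 0.54   1.8839 0.0001 0.7176 2.2394]
-32.304494717300834 0.1247312538626574
```

View pics/g.png

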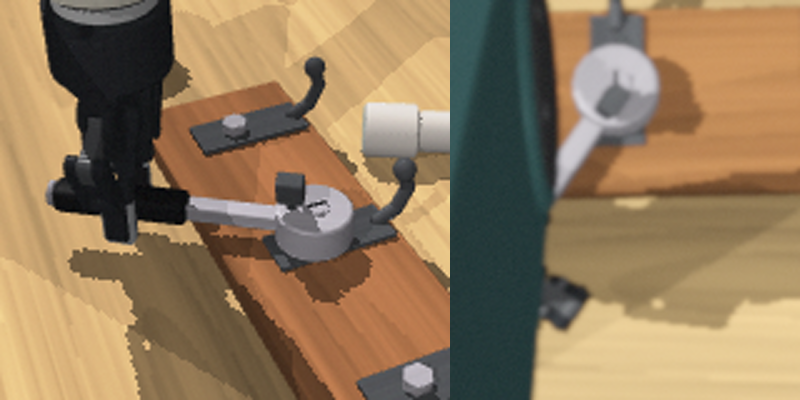

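The handle has swung about 40° clockwise to psi ≈ -31°. The bolt slot points the same way as before, and the paddle is still on the wrench -y side. Now I'll swing back anticlockwise 68°.

send_rows(
  targets=[
    [34,0,0.87,-0.03,-0.07,0,0],
    [34,0,1.74,-0.12,-0.14,0,0],
    [34,0,2.59,-0.27,-0.209,0,0],
    [34,0,3.44,-0.48,-0.279,0,0],
    [34,0,4.26,-0.75,-0.349,0,0],
    [34,0,5.07,-1.08,-0.419,0,0],
    [34,0,5.85,-1.46,-0.489,0,0],
    [34,0,6.61,-1.9,-0.559,0,0],
    [34,0,7.33,-2.38,-0.628,0,0],
    [34,0,8.02,-2.92,-0.698,0,0],
    [34,0,8.66,-3.5,-0.768,0,0],
    [34,0,9.27,-4.13,-0.838,0,0],
    [34,0,9.83,-4.79,-0.908,0,0],
    [34,0,10.34,-5.5,-0.977,0,0],
    [34,0,10.8,-6.24,-1.047,0,0],
    [34,0,11.21,-7.0,-1.117,0,0],
    [34,0,11.56,-7.8,-1.187,0,0],
    [34,0,11.56,-7.8,-1.187,0,0],
    [34,0,11.56,-7.8,-1.187,0,0],
  ],
)

```text
time: 10.15
tool_pos: [0.5086, -0.018, 0.1907]
eef_rot: [-0.674, -0.215, 0.674, -0.215]
wrist_force: [0.2, 1.8, 1.2]
grip_width: 0.0295
```

Run:
```python
from h import *
s=env.capture("side");t=env.capture("top");o=env.get_obs();print(o["tool_pos"],o["wrist_force"],o["grip_width"])
p=o["tool_pos"];print(np.degrees(np.arctan2(.0545-p[1],.6105-p[0])),np.hypot(.0545-p[1],.6105-p[0]))
a=cv2.resize(s["color"][110:270,160:320],(400,400),interpolation=cv2.INTER_CUBIC);b=cv2.resize(t["color"][130:180,210:260],(400,400),interpolation=cv2.INTER_CUBIC)
cv2.imwrite("pics/i.png",np.hstack([a,b])[:,:,::-1])
```

```text
[ 0.5085 -0.0178  0.1907] [-0.688   1.715   1.0517] 0.029276799790885762
35.31969093550528 0.12500314152106157
```

View pics/i.png

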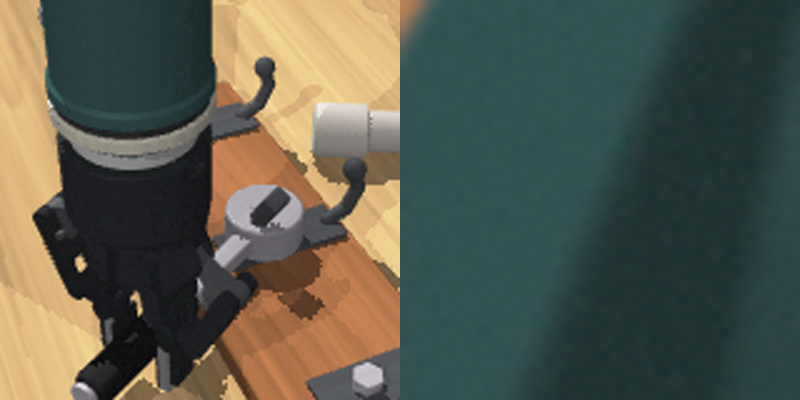

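The handle is past its starting angle, at about 34°. I'll open, lift and clear the view.

send_rows(
  targets=[
    [60,0,0,0,0,0,0],
    [60,0,0,0,0,0,0],
    [60,0,0,0,0,0,0],
    [60,-3,0,0,0,0,0],
    [60,-7,0,0,0,0,0],
    [60,-12,0,0,0,0,0],
    [60,-15,0,0,0,0,0],
    [60,-15,24,17,0,0,0],
    [60,-15,24,17,0,0,0],
    [60,-15,24,17,0,0,0],
    [60,-15,24,17,0,0,0],
    [60,-15,24,17,0,0,0],
    [60,-15,24,17,0,0,0],
    [60,-15,24,17,0,0,0],
    [60,-15,24,17,0,0,0],
  ],
)

```text
time: 11.75
tool_pos: [0.5096, -0.3132, 0.3403]
eef_rot: [-0.674, -0.215, 0.674, -0.215]
wrist_force: [0.2, 0.5, -0.5]
grip_width: 0.0513
```

Run:
```python
from h import *
s=env.capture("side");t=env.capture("top");o=env.get_obs();print(o["time"],o["tool_pos"],o["wrist_force"])
a=cv2.resize(s["color"][130:270,160:300],(400,400),interpolation=cv2.INTER_CUBIC);b=cv2.resize(t["color"][130:230,205:305],(400,400),interpolation=cv2.INTER_CUBIC)
cv2.imwrite("pics/j.png",np.hstack([a,b])[:,:,::-1])
for n in("handle_grip","wrench_axis"):
  x=env.tip_of(t,n)
  if x: print(n,atz(t,x[0]["point"],.039 if n[0]=='h' else .052))
```

```text
11.85 [ 0.5096 -0.3112  0.3403] [-0.4234  0.0233 -0.0593]
handle_grip [0.5033 0.0012 0.039 ]
wrench_axis [0.6139 0.0555 0.052 ]
```

View pics/j.png

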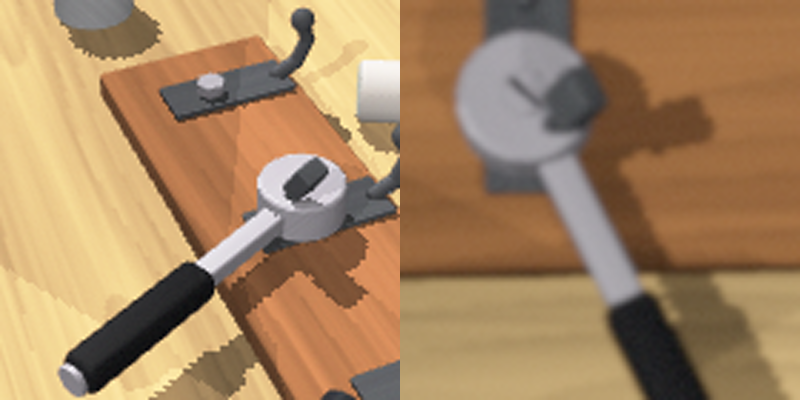

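The slot ran along the image vertical before. Now it runs from crop (510,80) to (540,105), about 45–50° anticlockwise. The paddle is still on the -y side, so I'm handing in.

```bash
python3 -c "
from bench import env
print(env.close_job())"
```

```text
the job is handed in; nothing more can be done
None
```

The bolt is loosened and the job is handed in at about 12 s of the 54 s allowed.

1. **Lever:** I pushed the direction lever over with the shut fingertips. It rests on the wrench's -y side, the loosening setting.
2. **Check swing:** I swung the handle about 40° clockwise in a loose straddle. Wrist force after the swing was under 1 N, and the bolt slot still pointed the same way by eye.
3. **Loosening swing:** I swung the handle back about 65° anticlockwise, then opened the gripper and moved well clear.

**Last checks:**
- In the final top picture the bolt slot is turned about 45–50° anticlockwise from where it started. This is judged by eye from a small crop, but it fits the 43° minimum expected from the swing.
- The lever is still on the loosening side, and the robot touches nothing.
- The final handle angle disagreed slightly: about 26° from the network's points, against about 33–35° from the gripper's position at the end of the swing. The bolt would have turned more than 30° either way.

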